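# Find the gap under the press ram with the step gauge

## Robot

A 7-joint arm with a two-finger parallel gripper is mounted at the origin on a cart in front of the work surface, level with it; the furniture and walls round the work are solid. World frame = base frame: x ahead of the robot, y to its left, z up, the work surface at z = 0. Lengths are in m, angles in rad, forces in N, time in s.
With the tool pointing down it reaches from about 0.35 to 0.775 m from the base axis. Payload 3.1 kg.
Tool frame: the origin (TCP) lies between the finger pads; the fingertips stand ahead of it and the grasp point (between the pads) lies 6 mm ahead of it (tip_extent is the z of the fingertips in the tool frame, in m); z points along the fingers, y is the line along which they close (so a half turn about z gives the same grasp; the last joint's range is limited). The gripper opens to 85 mm and grips with 20 to 120 N. Pads are 22 mm wide; open, the fingers measure 114 mm over their backs; the gripper's body (76 mm by 85 mm) begins 54 mm behind the grasp point. The pads swing forward as they close: fully open they stand 13 mm farther back than shut.
Start: joints at [-1.259, 0.311, 0.014, 1.512, -0.004, 1.319, -0.027], TCP at [0.191, 0.516, 0.256] pointing down, gripper open.
Joint ranges: [-2.7, 2.7], [-0.3, 1.91], [-1.27, 1.3], [0.12, 2.57], [-1.44, 4.58], [0.2, 2.03], [-3.05, 3.05]. Speed limits (rad/s): [2.79, 2.79, 3.14, 3.14, 3.14, 3.14, 3.14].

## Interface

Orientations are given as a unit quaternion [w, x, y, z].
In Python, from plant import * gives the robot as it stands.
- The arm moves only by the shell command python3 -m handwheel 'ROWS' [FORCE]. ROWS is JSON, a list of rows, each a list of 5 numbers: the opening in per cent of the stroke, from 0 (shut) to 100 (fully open), then the shift along the tool's x, y, z in units of 30 mm (1.0 is 30 mm), then the turn about the tool's z in units of 6 degrees (1.0 is 6 degrees). In form: [[fingers, tx, ty, tz, yaw], ...]. A call has 1 to 20 rows; each row shifts and turns the commanded pose from where the row before left it, along the tool's axes as they then stand; what a row does not reach is not made up. A row lasts 1/10 s, in which the tool goes at most 50 mm and 8.59 degrees, less where a joint would pass 70% of its speed; a pose out of reach is approached as far as the arm can. A call is refused whole if a number of a shift passes 1 or a number of a turn 1, either way. A call with a gripper value outside its range is refused whole. The fingers move at their own pace and stop on an object; FORCE is the grip in N (left out, the last holds). Time passes only in rows, so rows that do not move let the fingers close. It gives the time, the measured TCP pose, the force, the opening and the grip force at its end, in the units of the state.
- sense(): the state, without advancing time (a new reading comes with each control period).
- grab_frame(name): name is "scene" or "top" or "wrist"; returns a dict with "pixels" (384x512x3 uint8, blue, green, red), "vfov" (degrees; the focal length in pixels is half the picture's height over the tangent of half this angle, whatever the lens; pixels are square), "cx", "cy" (the principal point, pixels), "dist_coeffs" ([k1, k2, p1, p2, k3] as OpenCV has them; the pictures are not rectified), "R" (3x3) and "t" (3): a world point X has camera coordinates R X + t. Camera axes: x right, y down, z forward; pixel columns grow to the right and rows downward; lengths in m; the calibration is good to about 2 mm. A picture is of the moment at which its call begins. There is no depth.
- sign_off(): hands the job in; it is judged then, once.
The state is a dict: "time": time; "qpos": joint angles; "dq": joint speeds; "tau": joint torques, N m; "tcp_pos": TCP position; "eef_rot": TCP orientation; "wrist_force": force on the tool from outside, world axes, zero at the start; "wrist_torque": the same for the moment, N m; "width": opening from 0.0 (shut) to 1.0 (fully open); "finger_force": force on a finger pad.
Only numpy, scipy, OpenCV 4.12 (cv2) and the standard library are available. Lean on these libraries where they do the work, as an engineer would, in place of code of your own. Each camera call takes 0.05 s, during which the arm holds its last target. There are 200 camera calls.

## Task

Lift the white canister off the base plate of the little hand press and stand it upright on the bench. Then find the gap under the locked ram with the fan-shaped step gauge: lay the thinnest blade on the base plate and slide it gently in under the ram, draw it out, go on to the next thicker one, and so on until one stops against the ram and will not go in. Finally leave the gauge lying on the base plate with the thickest blade that did go in right under the ram, let go, and do not knock the other things on the bench.

Things in the scene. Friction and masses are not known exactly. Their poses are not given: they have to be found in the camera images.
- press: Grey hand press, fixed. Origin at bench level on the ram's axis; x from its open front to its column, y left. Base plate x -125 to 66, y -60 to 60, top at z 12 mm. Head y -27 to 27, z 91 to 169, overhanging to x -40; column from x 27. Lever on the right to z 269, lock knob on the left to y 47. With a blade under the ram the head leaves no room for an upright gripper: lean it back about 35 deg.
- ram: Round steel ram, 20 mm diameter, flat square-edged foot, locked in the press's head, immovable. Origin: centre of the cap on its top above the head; z up along its axis. The gap from its foot down to the base plate is unknown and differs each time (5 to 12.5 mm: the thinnest blade always goes in, the thickest never); find it by trying.
- gauge: Step gauge, loose, 0.16 kg: 4 steel blades fanned from an upright black grip. Origin below the grip at the underside; x along the fan's middle, y left. Grip 30 (x) by 22 mm (y), flat sides z 16 to 49; screw head to z 55; hub radius 19, 15 high. Blades 12 wide, ends 85 mm out, undersides level: 4 mm thick at +27 deg from x, 7 at +9, 10 at -9, 13 at -27. Grip it at z 38, clear of the blades.
- leaf_1 (a point): Point on the underside of the 4 mm thick blade (thinnest), on its centre line, 70 mm from the gauge's origin and 15 mm back from the blade's end. The blade is right under the ram when this point is on the ram's axis.
- leaf_2 (a point): Point on the underside of the 7 mm thick blade (second), on its centre line, 70 mm from the gauge's origin and 15 mm back from the blade's end. The blade is right under the ram when this point is on the ram's axis.
- leaf_3 (a point): Point on the underside of the 10 mm thick blade (third), on its centre line, 70 mm from the gauge's origin and 15 mm back from the blade's end. The blade is right under the ram when this point is on the ram's axis.
- leaf_4 (a point): Point on the underside of the 13 mm thick blade (thickest), on its centre line, 70 mm from the gauge's origin and 15 mm back from the blade's end. The blade is right under the ram when this point is on the ram's axis.
- canister: White plastic canister with a black screw lid, 40 mm diameter, 56 mm high, loose, standing on the press's base plate in front of the ram. Origin at the centre of its underside, z up.
- timer: White lab timer, 62 x 66 x 18 mm, loose bystander lying on the bench. Origin at the centre of its underside.
- slip_box: Small white card box of cover slips, 50 x 52 x 18 mm, loose bystander. Origin at the centre of its underside.
- dish: Clear lidded dish, 63 mm diameter, 14 mm high, loose bystander. Origin at the centre of its underside.
There are look-alikes about, which are no part of the job. What is shaped like the gauge but red is not meant. What is shaped like the canister but blue is not meant.

How it is judged:
By the outcome, as a careful person would: the job done as asked, in the order asked, and still so for the second after the job is handed in, with the robot touching nothing.
It also fails if it takes over 67 s, if anything falls off the work surface, if the arm or the gripper's body presses on something with over 40 N, if the wrist force passes 120 N, or if a joint passes its speed limit or range.

## Working session

There is one attempt and no reset: what is moved stays moved. The work goes in short steps, Python scripts to look and compute and a shell command to move; the robot and the scene stay as the last step left them, time stands still between calls to the robot, and variables do not carry over. Pictures are saved under pics/ and viewed, at most 10 in all, crops included, and the job is handed in when it is done.

```bash
ls; mkdir -p pics; python3 - <<'E'
from plant import *
import cv2,numpy as np
for n in("scene","top","wrist"):
    f=grab_frame(n);cv2.imwrite(f"pics/{n}0.png",f["pixels"]);import pickle;pickle.dump(f,open(n+"0.pkl","wb"))
    print(n,f["vfov"],f["cx"],f["cy"],f["dist_coeffs"],(-np.array(f["R"]).T@f["t"]).round(3),np.array(f["R"])[2].round(2))
s=sense();print({k:np.round(v,3) for k,v in s.items()})
E
```

```text
pics
scene 48.94918518394086 259.5761269076109 195.96927939135318 [0.0014999 0.        0.        0.        0.       ] [-0.139 -0.254  1.097] [ 0.48  0.45 -0.75]
top 43.60155793675936 253.9767293659741 189.86363450685513 [0.03560551 0.         0.         0.         0.        ] [0.364 0.3   1.792] [ 0.06  0.02 -1.  ]
wrist 60.174471625572124 252.9703882532341 183.3667236012142 [-0.02549325  0.          0.          0.          0.        ] [0.121 0.541 0.373] [ 0.27 -0.1  -0.96]
{'time': np.float64(0.15), 'qpos': array([-1.259,  0.312,  0.014,  1.513, -0.004,  1.319, -0.027]), 'dq': array([ 0.002, -0.003, -0.001, -0.004, -0.001, -0.002, -0.001]), 'tau': array([ 1.0000e-03, -3.8028e+01,  1.4600e-01, -2.3085e+01,  1.2000e-02,
        1.0000e-02,  0.0000e+00]), 'tcp_pos': array([0.19 , 0.515, 0.255]), 'eef_rot': array([-0.   ,  0.176,  0.984, -0.001]), 'wrist_force': array([-0.731, -0.389,  0.27 ]), 'wrist_torque': array([-0.032, -0.028, -0.005]), 'finger_force': np.float64(0.0), 'width': np.float64(0.997)}
```

View pics/scene0.png

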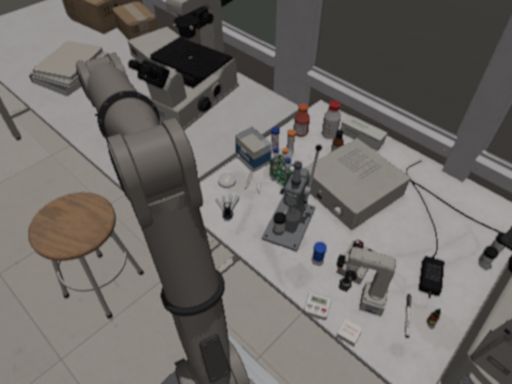

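View pics/top0.png

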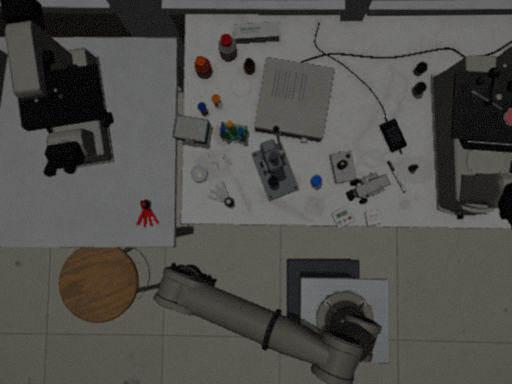

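```bash
python3 - <<'E'
import cv2,numpy as np
t=cv2.imread("pics/top0.png")[120:230,180:320];s=cv2.imread("pics/scene0.png")[140:260,200:340]
a=cv2.resize(t,None,fx=4,fy=4,interpolation=3)[:, :400*1+160];b=cv2.resize(s,None,fx=4,fy=4,interpolation=3)
c=np.hstack([cv2.resize(t,(400,314),interpolation=3),cv2.resize(s,(400,343),interpolation=3)[:314]])
w=cv2.imread("pics/wrist0.png");w=cv2.resize(w,(373,280))
o=np.zeros((594,800,3),np.uint8);o[:314]=c;o[314:,:373]=w
cv2.imwrite("pics/c1.png",o)
E
```

```text
(no output)
```

View pics/c1.png

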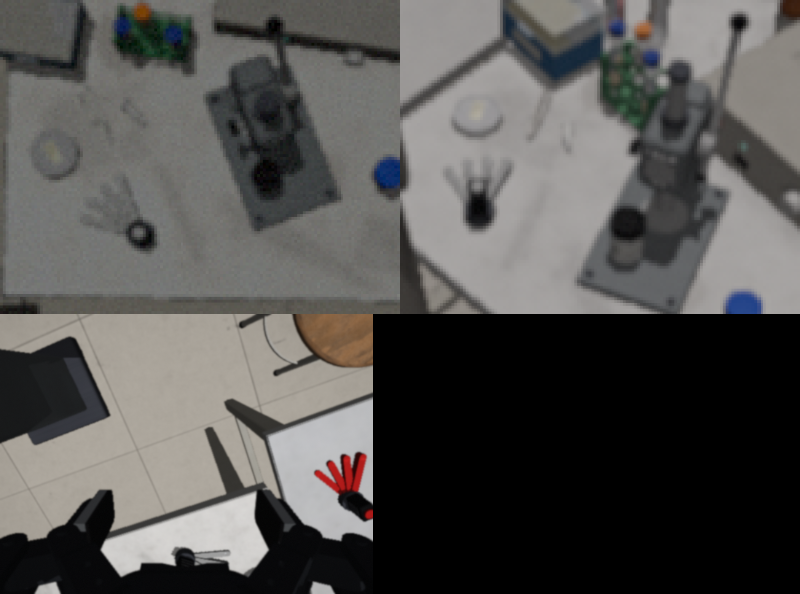

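```bash
cat > h.py <<'E'
from plant import *
import cv2,numpy as np,pickle
def cam(f):
    F=192/np.tan(np.radians(f["vfov"])/2)
    return np.array([[F,0,f["cx"]],[0,F,f["cy"]],[0,0,1.]]),np.array(f["dist_coeffs"],float),np.array(f["R"]),np.array(f["t"])
def ray(f,uv):
    K,d,R,t=cam(f);p=cv2.undistortPoints(np.array([[uv]],float),K,d)[0,0]
    return -R.T@t,R.T@np.array([*p,1])
def onz(f,uv,z):
    c,r=ray(f,uv);return c+r*(z-c[2])/r[2]
def proj(f,X):
    K,d,R,t=cam(f);return cv2.projectPoints(np.array([X],float),cv2.Rodrigues(R)[0],t,K,d)[0][0,0]
def tri(f1,u1,f2,u2):
    a,r=ray(f1,u1);b,s=ray(f2,u2);k=np.linalg.lstsq(np.c_[r,-s],b-a,rcond=None)[0]
    p,q=a+r*k[0],b+s*k[1];return (p+q)/2,np.linalg.norm(p-q)
def axes():
    s=sense();w,x,y,z=s["eef_rot"];from scipy.spatial.transform import Rotation as Ro
    return s["tcp_pos"],Ro.from_quat([x,y,z,w]).as_matrix(),s
def snap(n,k):
    f=grab_frame(n);cv2.imwrite(f"pics/{k}.png",f["pixels"]);pickle.dump(f,open(k+".pkl","wb"));return f
def load(k):return pickle.load(open(k+".pkl","rb"))
E
python3 - <<'E'
from h import *
t=load("top0");s=load("scene0")
T=lambda x,y:(x/2.857+180,y/2.857+120)
S=lambda x,y:(x/2.857+200,y/2.857+140)
for n,p,z in[("plate BL",(207,97),.012),("FL",(258,228),.012),("FR",(340,197),.012),("grip",(140,232),.055),("blade4",(122,180),.01),("blade1",(88,225),.004),("can",(266,177),.068),("dish",(56,154),.014),("blue",(388,173),.056)]:print(n,onz(t,T(*p),z).round(3))
print("ram cap",tri(t,T(268,103),s,S(680,72) if 0 else S(680-400,72)))
print("lever",tri(t,T(275,25),s,S(339,22)))
print("timer",onz(t,(343,217),.018),onz(t,(373,217),.018))
print(axes()[1].round(2))
E
```

```text
plate BL [0.603 0.344 0.012]
FL [0.433 0.275 0.012]
FR [0.475 0.169 0.012]
grip [0.424 0.425 0.055]
blade4 [0.493 0.453 0.01 ]
blade1 [0.434 0.497 0.004]
can [0.495 0.266 0.068]
dish [0.526 0.539 0.014]
blue [0.503 0.112 0.056]
ram cap (array([0.56788875, 0.26689494, 0.24226921]), np.float64(0.004580877230419478))
lever (array([0.65380965, 0.26099491, 0.25822135]), np.float64(0.00314693093118103))
timer [0.37362071 0.00725646 0.018     ] [ 0.37537967 -0.1019987   0.018     ]
[[-0.94  0.35 -0.  ]
 [ 0.35  0.94 -0.  ]
 [-0.   -0.   -1.  ]]
```

```bash
python3 -m handwheel '[[100,-0.86,-0.3,-0.3,0],[100,-0.86,-0.3,-0.3,0],[100,-0.86,-0.3,-0.3,0],[100,-0.86,-0.3,-0.3,0],[100,-0.86,-0.3,-0.3,0],[100,-0.86,-0.3,-0.3,0],[100,-0.86,-0.3,-0.3,0],[100,-0.86,-0.3,-0.3,0],[100,-0.86,-0.3,-0.3,0],[100,-0.86,-0.3,-0.3,0],[100,0,0,0,-1],[100,0,0,0,-1],[100,0,0,0,-1],[100,0,0,0,-1],[100,0,0,0,-1],[100,0,0,0,-1],[100,0,0,0,-1],[100,0,0,0,0],[100,0,0,0,0]]' 30
python3 - <<'E'
from h import *
f=snap("wrist","w1");p,R,s=axes();print(p,R.round(3),s["qpos"].round(2))
for n,X in[("grip",(.424,.425,.055)),("ram",(.568,.267,.242)),("can",(.495,.266,.068))]:print(n,proj(f,X))
cv2.imwrite("pics/w1b.png",cv2.resize(f["pixels"],(768,576)))
E
```

```text
time: 2.05
tcp_pos: [0.4013, 0.342, 0.346]
eef_rot: [-0.0, -0.187, 0.982, -0.0]
wrist_force: [-0.5, -0.4, 0.4]
width: 1.0
finger_force: 0.0
[0.40132827 0.34206636 0.34607835] [[-0.93  -0.369 -0.   ]
 [-0.369  0.93  -0.   ]
 [ 0.    -0.    -1.   ]] [-0.81  0.23  0.09  1.4  -0.02  1.51  1.23]
grip [306.09852437 185.08056042]
ram [ 93.6906443 339.3654997]
can [169.32965827 193.68911519]
```

View pics/w1b.png

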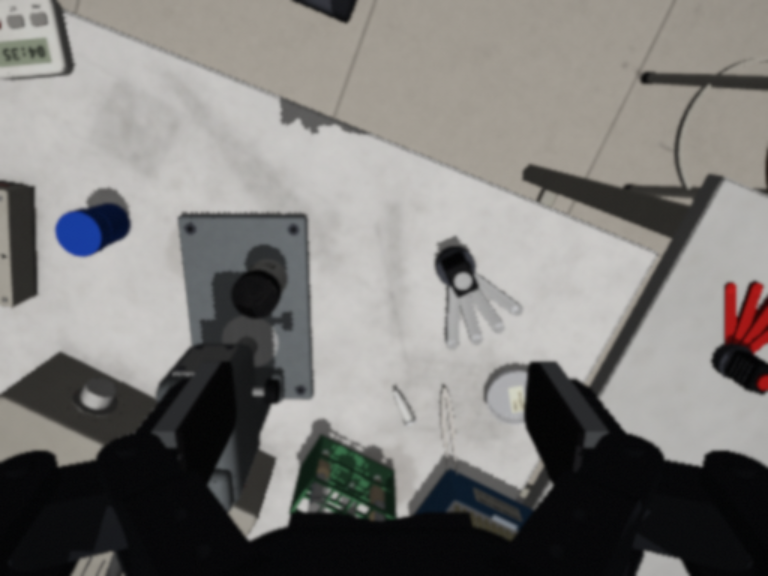

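```bash
python3 - <<'E'
from h import *
f=load("w1");g=cv2.cvtColor(f["pixels"],cv2.COLOR_BGR2GRAY)
c=np.array([[179,213],[307,214],[313,398],[190,229],[293,229],[301,390]],np.float32)/1.5
c2=cv2.cornerSubPix(g,c.reshape(-1,1,2).copy(),(4,4),(-1,-1),(3,50,.01)).reshape(-1,2);print((c2-c).round(1).tolist())
P=np.array([onz(f,u,.012) for u in c2]);print(P.round(4))
pf=np.array([[-125,-60],[-125,60],[66,60]])/1000
def fit(a,b):
    A=a-a.mean(0);B=b-b.mean(0);th=np.arctan2((A[:,0]*B[:,1]-A[:,1]*B[:,0]).sum(),(A*B).sum())
    R=np.array([[np.cos(th),-np.sin(th)],[np.sin(th),np.cos(th)]]);t=b.mean(0)-R@a.mean(0)
    return t,np.degrees(th),(b-(a@R.T+t))
print("press",fit(pf,P[:3,:2]))
# lid: dark blob near
def blob(mask,seed):
    n,l,st,ce=cv2.connectedComponentsWithStats(mask.astype(np.uint8));i=l[seed[1],seed[0]];return i,st[i],ce[i],(l==i)
i,st,ce,m=blob(g<40,(169,195));print("lid",st,ce,onz(f,ce,.068))
i,st,ce,m=blob(g>130,(308,187));print("screw",st,ce,onz(f,ce,.055))
sc=onz(f,ce,.055)[:2]
# blade ends are 3D: top corner heights
u=np.array([[452,346],[474,339],[498,329],[518,311]])/1.5
for q,z,a in zip(u,(.013,.010,.007,.004),(-27,-9,9,27)):
    d=onz(f,q,z)[:2]-sc;print(np.hypot(*d).round(4),np.degrees(np.arctan2(d[1],d[0]))-a)
i,st,ce,m=blob((f["pixels"][...,0]>110)&(f["pixels"][...,2]<60),(58,155));print("blue",st,ce)
q=cv2.resize(f["pixels"][140:245,100:360],(780,315),interpolation=2);cv2.imwrite("pics/w1c.png",q)
E
```

```text
[[1.899999976158142, -0.8999999761581421], [-0.6000000238418579, 0.0], [-0.8999999761581421, -0.30000001192092896], [0.800000011920929, 3.299999952316284], [0.5, 3.9000000953674316], [0.0, 0.0]]
[[0.4696 0.1743 0.012 ]
 [0.4298 0.2813 0.012 ]
 [0.6073 0.349  0.012 ]
 [0.4867 0.188  0.012 ]
 [0.4524 0.277  0.012 ]
 [0.603  0.336  0.012 ]]
press (array([0.56669023, 0.27060037]), np.float64(20.196772617787584), array([[-0.00044388,  0.00315893],
       [ 0.0011022 , -0.00246554],
       [-0.00065832, -0.00069339]]))
lid [153 180  35  32 869] [169.81357883 195.46720368] [0.49703953 0.26728076 0.068     ]
screw [303 182  11  11  90] [308.12222222 187.05555556] [0.42547159 0.42853565 0.055     ]
0.0812 49.02437129941487
0.0783 47.384059405264125
0.0804 47.96593381976917
0.0812 48.716534522548415
blue [ 38 141  29  29 656] [ 52.23323171 155.41463415]
```

View pics/w1c.png

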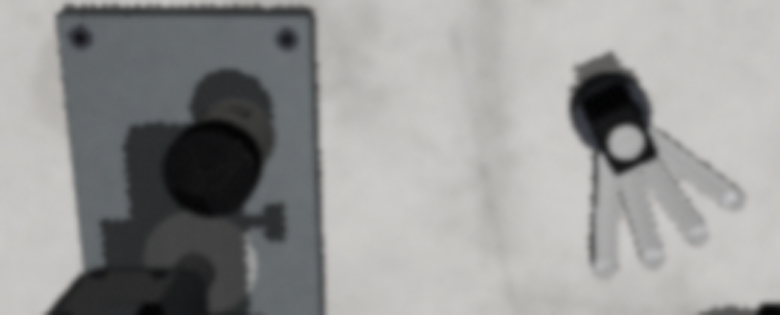

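```bash
cat >> h.py <<'E'
def fit(a,b):
    A=a-a.mean(0);B=b-b.mean(0);th=np.arctan2((A[:,0]*B[:,1]-A[:,1]*B[:,0]).sum(),(A*B).sum())
    R=np.array([[np.cos(th),-np.sin(th)],[np.sin(th),np.cos(th)]]);t=b.mean(0)-R@a.mean(0)
    return t,np.degrees(th),(b-(a@R.T+t))
def to(X,ang=None):
    """shift to X in units along tool axes; ang: wanted world heading (deg) of -tool x"""
    p,R,s=axes();print("tcp",p.round(4),"heading",round(np.degrees(np.arctan2(-R[1,0],-R[0,0])),2),"shift",(R.T@(np.array(X)-p)/.03).round(2))
    if ang is not None:
        h=np.degrees(np.arctan2(-R[1,0],-R[0,0]));print("turn",round(-((ang-h+90)%180-90)/6,2))
E
python3 - <<'E'
from h import *
import plant;print([ (k,getattr(plant,k)) for k in dir(plant) if 'tip' in k])
f=load("w1")
c=np.array([[119.2,143],[204.4,143]])
P=np.array([onz(f,u,.012)[:2] for u in c]+[onz(f,(207.8,265),.012)[:2]]);print(P)
pf=np.array([[-125,-60],[-125,60],[66,60]])/1000
print("press",fit(pf,P))
for u in[(403,405),(446,420),(510,390),(330,440)]:print(onz(f,np.array(u)/1.5,0).round(3))
print("blue",onz(f,(52.2,155.4),.056).round(3))
u=np.array([[605,276],[652,267],[698,244],[739,208]])/3+[100,140]
B=np.array([onz(f,q,z)[:2] for q,z in zip(u,(.013,.010,.007,.004))])
a=np.radians([-27,-9,9,27]);print("gauge",fit(.085*np.c_[np.cos(a),np.sin(a)],B))
E
```

```text
[('tip_extent', 0.025)]
[[0.47322749 0.17236832]
 [0.4300081  0.2818458 ]
 [0.6071431  0.34899763]]
press (array([0.56789569, 0.27086197]), np.float64(20.836761204255957), array([[ 0.00081411,  0.00204554],
       [ 0.00027952, -0.0006287 ],
       [-0.00109363, -0.00141685]]))
[0.587 0.443 0.   ]
[0.587 0.493 0.   ]
[0.529 0.541 0.   ]
[0.657 0.386 0.   ]
blue [0.506 0.111 0.056]
gauge (array([0.42426417, 0.42852376]), np.float64(47.52351083409967), array([[-0.00134618,  0.00200168],
       [-0.00020055, -0.00038687],
       [ 0.0006842 , -0.00117988],
       [ 0.00086253, -0.00043492]]))
```

```bash
python3 - <<'E'
from h import *
to((.4845,.2628,.045),20.8)
E
```

```text
tcp [0.4013 0.3421 0.3461] heading 21.63 shift [-1.61 -3.48 10.04]
turn 0.14
```

```bash
python3 -m handwheel '[[100,-0.4,-0.87,0,0.14],[100,-0.4,-0.87,0,0],[100,-0.4,-0.87,0,0],[100,-0.4,-0.87,0,0],[100,0,0,0.9,0],[100,0,0,1,0],[100,0,0,1,0],[100,0,0,1,0],[100,0,0,1,0],[100,0,0,1,0],[100,0,0,1,0],[100,0,0,0.5,0],[100,0,0,0,0]]'
python3 - <<'E'
from h import *
f=snap("wrist","w2");p,R,s=axes()
to((.4845,.2628,.045),20.8)
g=cv2.cvtColor(f["pixels"],cv2.COLOR_BGR2GRAY)
print("lid px expect",proj(f,(.497,.267,.068)))
E
```

```text
time: 3.4
tcp_pos: [0.4817, 0.261, 0.1215]
eef_rot: [-0.003, -0.181, 0.984, -0.001]
wrist_force: [0.3, 0.3, 0.4]
width: 0.999
finger_force: 0.0
tcp [0.483  0.2617 0.1233] heading 20.85 shift [-0.07  0.02  2.61]
turn 0.01
lid px expect [252.88415906 249.1150904 ]
```

View pics/w2.png

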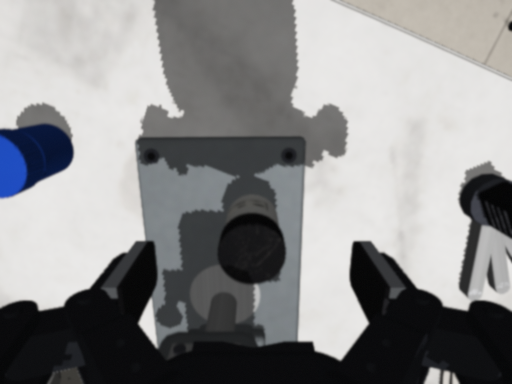

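```bash
python3 -m handwheel '[[100,0,0,0.7,0],[100,0,0,0.7,0],[100,0,0,0.6,0],[100,0,0,0.6,0],[100,0,0,0,0],[0,0,0,0,0],[0,0,0,0,0],[0,0,0,0,0],[0,0,0,0,0],[0,0,0,0,0],[0,0,0,0,0],[0,0,0,0,0],[0,0,0,0,0]]' 25
```

```text
time: 4.75
tcp_pos: [0.4847, 0.2624, 0.0477]
eef_rot: [0.001, -0.181, 0.983, 0.0]
wrist_force: [-0.7, -0.5, 5.6]
width: 0.418
finger_force: 23.3
```

```bash
python3 -m handwheel '[[0,0.15,0,0,0],[0,0.15,0,0,0],[0,0.2,0,0,0],[0,0.2,0,0,0],[0,0.2,0,0,0],[0,0,0,0,0]]'; python3 - <<'E'
from h import *
f=snap("wrist","w3");to((0,0,0))
cv2.imwrite("pics/w3c.png",f["pixels"][120:384,100:420])
E
```

```text
time: 5.35
tcp_pos: [0.4564, 0.2519, 0.0455]
eef_rot: [-0.002, -0.182, 0.983, -0.0]
wrist_force: [-0.3, 0.1, -0.4]
width: -0.002
finger_force: 0.0
tcp [0.4573 0.2522 0.0457] heading 20.92 shift [17.24 -2.41  1.56]
```

View pics/w3c.png

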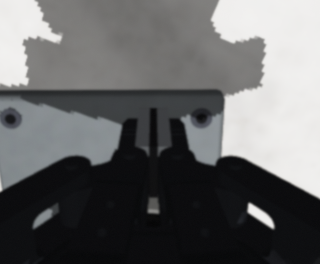

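```bash
python3 -m handwheel '[[0,0.5,0,-0.3,0],[0,0.5,0,-1,0],[50,0.3,0,-1,0],[100,0,0,-1,0],[100,0,0,-1,0],[100,0,0,-0.5,0],[100,0,0,0,0],[100,0,0,0,0]]'; python3 - <<'E'
from h import *
f=snap("wrist","w4");to((0,0,0))
print(proj(f,(.497,.267,.068)))
g=cv2.cvtColor(f["pixels"],cv2.COLOR_BGR2GRAY)
n,l,st,ce=cv2.connectedComponentsWithStats((g<40).astype(np.uint8))
for i in range(1,n):
    if st[i,4]>300:print(st[i],ce[i].round(1),onz(f,ce[i],.068).round(4))
cv2.imwrite("pics/w4c.png",f["pixels"][100:384,80:440])
E
```

```text
time: 6.2
tcp_pos: [0.4218, 0.2384, 0.1897]
eef_rot: [-0.0, -0.181, 0.983, -0.0]
wrist_force: [-1.3, 0.8, -0.9]
width: 0.993
finger_force: 0.0
tcp [0.4213 0.2381 0.189 ] heading 20.9 shift [15.94 -2.4   6.34]
[252.44179476 278.62415359]
[  65  181   53   48 1138] [ 97.2 199.1] [0.4745 0.1306 0.068 ]
[ 409  217   53   55 1422] [434.9 239.6] [0.4118 0.391  0.068 ]
[    0   242   512   142 35881] [255.3 338.6] [0.5531 0.2911 0.068 ]
[ 227  248   47   50 1914] [250.5 272.4] [0.4921 0.2634 0.068 ]
```

View pics/w4c.png

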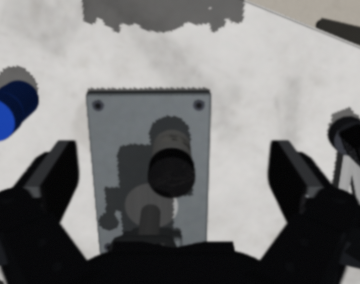

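```bash
python3 - <<'E'
from h import *
to((.4850,.2612,.045),20.8)
E
```

```text
tcp [0.4213 0.2381 0.189 ] heading 20.9 shift [-2.27 -0.04  4.8 ]
turn 0.02
```

```bash
python3 -m handwheel '[[100,-0.7,0,0,0],[100,-0.8,0,0,0],[100,-0.77,0,0,0],[100,0,0,1,0],[100,0,0,1,0],[100,0,0,1,0],[100,0,0,0.9,0],[100,0,0,0.9,0],[100,0,0,0,0],[30,0,0,0,0],[30,0,0,0,0],[0,0,0,0,0],[0,0,0,0,0],[0,0,0,0,0],[0,0,0,0,0],[0,0,0,0,0],[0,0,0,0,0]]' 25
```

```text
time: 7.95
tcp_pos: [0.4869, 0.2633, 0.0479]
eef_rot: [0.002, -0.181, 0.983, 0.001]
wrist_force: [0.8, -0.4, 5.3]
width: 0.454
finger_force: 24.7
```

```bash
python3 -m handwheel '[[0,0,0,-0.1,0],[0,0.1,0,-0.1,0],[0,0.2,0,-0.1,0],[0,0.3,0,-0.2,0],[0,0.4,0,-0.4,0],[0,0.4,0,-0.5,0],[0,0,0,-0.8,0],[0,0,0,-0.8,0],[0,0,0,0,0]]'
python3 - <<'E'
from h import *
to((.525,.400,.035))
E
```

```text
time: 8.85
tcp_pos: [0.4481, 0.2489, 0.1399]
eef_rot: [0.003, -0.181, 0.983, 0.001]
wrist_force: [0.1, 0.8, -2.4]
width: 0.453
finger_force: 25.3
tcp [0.4481 0.2489 0.1399] heading 20.9 shift [-4.17  3.79  3.53]
```

```bash
python3 -m handwheel '[[0,0,0.5,0,0],[0,0,0.9,0,0],[0,0,0.9,0,0],[0,0,0.9,0,0],[0,-0.4,0.6,0,0],[0,-0.9,0,0,0],[0,-0.9,0,0,0],[0,-0.9,0,0,0],[0,-0.6,0,0,0],[0,-0.3,0,0,0],[0,0,0,0.9,0],[0,0,0,0.9,0],[0,0,0,0.8,0],[0,0,0,0.4,0],[0,0,0,0.2,0],[0,0,0,0,0]]'
```

```text
time: 10.45
tcp_pos: [0.5173, 0.3969, 0.0398]
eef_rot: [-0.001, -0.181, 0.983, -0.0]
wrist_force: [-0.9, -0.5, -0.4]
width: 0.456
finger_force: 25.3
```

```bash
python3 -m handwheel '[[0,0,0,0.07,0],[0,0,0,0.07,0],[0,0,0,0,0]]'
```

```text
time: 10.75
tcp_pos: [0.5183, 0.3974, 0.0368]
eef_rot: [0.001, -0.181, 0.983, 0.0]
wrist_force: [-0.4, 0.3, -0.5]
width: 0.453
finger_force: 25.3
```

```bash
python3 -m handwheel '[[0,0,0,0.04,0],[0,0,0,0,0],[55,0,0,0,0],[65,0,0,0,0],[80,0,0,0,0],[100,0,0,0,0],[100,0,0,0,0],[100,0,0,-0.5,0],[100,0,0,-0.8,0],[100,0,0,-1,0],[100,0,0,-1,0],[100,0,0,-1,0],[100,0,0,-0.5,0],[100,0,0,0,0]]'; python3 - <<'E'
from h import *
f=snap("wrist","w5");to((.4245,.4285,.12),47.5)
X=(.524,.400,.056);u=proj(f,X);print(u, proj(f,(.4245,.4285,.055)))
g=f["pixels"];x0=200;
cv2.imwrite("pics/w5c.png",g[80:384])
E
```

```text
time: 12.15
tcp_pos: [0.5198, 0.3984, 0.1837]
eef_rot: [0.004, -0.181, 0.983, 0.002]
wrist_force: [0.9, 0.7, 0.3]
width: 1.002
finger_force: 0.0
tcp [0.5188 0.3977 0.1813] heading 20.89 shift [2.58 2.08 2.03]
turn -4.43
[252.16353778 187.59372606] [339.91441586  75.89756506]
```

View pics/w5c.png

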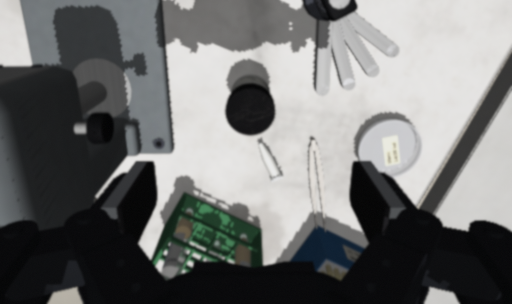

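```bash
python3 -m handwheel '[[70,0,0,-0.3,-0.9],[70,0,0,0,-0.9],[70,0,0,0,-0.9],[70,0,0,0,-0.9],[70,0,0,0,-0.83],[70,0,0,0,0]]'; python3 - <<'E'
from h import *
to((.413,.416,.044),47.5)
E
```

```text
time: 12.8
tcp_pos: [0.5171, 0.3965, 0.1862]
eef_rot: [-0.002, -0.402, 0.915, -0.0]
wrist_force: [-0.2, -0.2, -0.4]
width: 0.698
finger_force: 0.0
tcp [0.5171 0.3965 0.1862] heading 47.47 shift [1.85 2.99 4.75]
turn -0.01
```

```bash
python3 -m handwheel '[[70,0.5,0.75,0,0],[70,0.45,0.75,0,0],[70,0.45,0.75,0,0],[70,0.45,0.74,0,0],[70,0,0,0.7,0],[70,0,0,0.7,0],[70,0,0,0,0],[70,0,0,0,0]]'; python3 - <<'E'
from h import *
f=snap("wrist","w6");to((.413,.416,.044),47.5)
p=proj(f,(.425,.4285,.055));print("expect",p)
g=cv2.cvtColor(f["pixels"],cv2.COLOR_BGR2GRAY)
n,l,st,ce=cv2.connectedComponentsWithStats((g>120).astype(np.uint8))
for i in range(1,n):
    if 60<st[i,4]<6000 and abs(ce[i]-p).max()<120:print(st[i],ce[i].round(1),onz(f,ce[i],.055).round(4))
cv2.imwrite("pics/w6c.png",cv2.resize(f["pixels"],(768,576)))
E
```

```text
time: 13.6
tcp_pos: [0.414, 0.4163, 0.1453]
eef_rot: [-0.001, -0.402, 0.916, -0.0]
wrist_force: [0.2, -0.4, 0.8]
width: 0.698
finger_force: 0.0
tcp [0.4147 0.4169 0.1463] heading 47.4 shift [0.06 0.02 3.41]
turn -0.02
expect [252.64602878 222.51091328]
[242 214  22  20 350] [252.4 223.3] [0.4255 0.4288 0.055 ]
[228 330  52  17 612] [253.5 338.2] [0.4896 0.4998 0.055 ]
```

View pics/w6c.png

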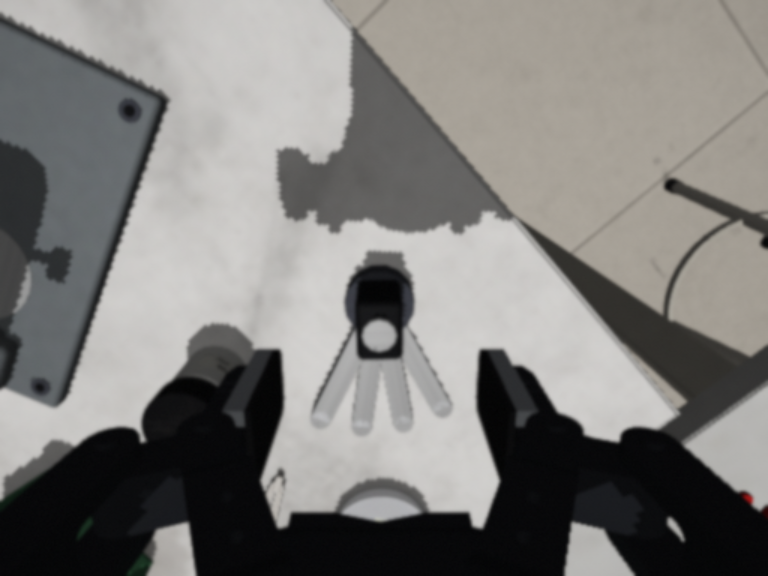

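```bash
python3 -m handwheel '[[70,0.03,0,0.8,0],[70,0,0,0.8,0],[70,0,0,0.8,0],[70,0,0,0.6,0],[70,0,0,0.4,0],[70,0,0,0,0],[0,0,0,0,0],[0,0,0,0,0],[0,0,0,0,0],[0,0,0,0,0],[0,0,0,0,0],[0,0,0,0,0],[0,0,0,0,0]]' 60
```

```text
time: 14.95
tcp_pos: [0.4146, 0.4171, 0.0455]
eef_rot: [0.001, -0.402, 0.915, 0.001]
wrist_force: [0.1, -0.1, 5.8]
width: 0.244
finger_force: 59.2
```

```bash
cat >> h.py <<'E'
PO=np.array([.568,.271]);PY=20.85
c_,s_=np.cos(np.radians(PY)),np.sin(np.radians(PY));RP=np.array([[c_,-s_],[s_,c_]])
def leaf(k,short,z,off=.016):
    """tool target so that leaf k is `short` m in front of the ram axis, gauge heading along press x"""
    a=np.radians((27,9,-9,-27)[k-1]);o=-.07*np.array([np.cos(a),np.sin(a)])-[short+off,0]
    to((*(PO+RP@o),z),PY)
E
python3 -m handwheel '[[0,0,0,-0.3,0],[0,0,0,-0.6,0],[0,0,0,-0.9,0],[0,0,0,-0.5,0.8],[0,0,0,0,0.9],[0,0,0,0,0.9],[0,0,0,0,0.9],[0,0,0,0,0.9],[0,0,0,0,0]]'; python3 - <<'E'
from h import *
leaf(1,.045,.0575)
E
```

```text
time: 15.85
tcp_pos: [0.4131, 0.4158, 0.1126]
eef_rot: [-0.001, -0.183, 0.983, -0.0]
wrist_force: [1.5, -0.1, -1.3]
width: 0.248
finger_force: 58.7
tcp [0.4131 0.4158 0.1126] heading 21.09 shift [ 1.03 -7.4   1.84]
turn 0.04
```

```bash
python3 -m handwheel '[[0,0.2,-0.4,0,0.04],[0,0.2,-0.8,0,0],[0,0.2,-0.9,0,0],[0,0.2,-0.9,0,0],[0,0.23,-0.9,0,0],[0,0,-0.9,0,0],[0,0,-0.9,0,0],[0,0,-0.9,0,0],[0,0,-0.6,0,0],[0,0,-0.2,0,0],[0,0,0,0.5,0],[0,0,0,0.5,0],[0,0,0,0.3,0],[0,0,0,0,0],[0,0,0,0,0]]'; python3 - <<'E'
from h import *
f=snap("wrist","w7");leaf(1,.045,.0575);p,R,s=axes()
o=p-R[:,0]*.016;z0=p[2]-.0455
g=cv2.cvtColor(f["pixels"],cv2.COLOR_BGR2GRAY)
# plate front corners recheck
for X in((-.125,-.06),(-.125,.06)):
    w=PO+RP@np.array(X);print("corner expect",proj(f,(*w,.012)).round(1))
q=proj(f,(*o[:2],z0+.055));print("screw expect",q.round(1),"grey",g[int(q[1])-12:int(q[1])+13:4,int(q[0])].tolist())
n,l,st,ce=cv2.connectedComponentsWithStats((g>90).astype(np.uint8))
for i in range(1,n):
    if 60<st[i,4]<3000:print(st[i],ce[i].round(1))
for k,a in enumerate(np.radians([27,9,-9,-27])):
    e=o-R[:,0]*.085*np.cos(a)-R[:,1]*0+R[:,1]*.085*np.sin(a);print("tip",k+1,proj(f,(*e[:2],z0+.004+.003*k)).round(1))
E
```

```text
time: 17.35
tcp_pos: [0.4637, 0.1984, 0.0741]
eef_rot: [0.0, -0.181, 0.983, 0.0]
wrist_force: [0.0, 0.9, -1.6]
width: 0.24
finger_force: 58.8
tcp [0.4642 0.1983 0.0744] heading 20.89 shift [ 0.02 -0.03  0.56]
turn 0.01
corner expect [202.3 213.3]
corner expect [407.7 213.5]
screw expect [251.9 325.7] grey [100, 115, 198, 212, 214, 208, 203]
[ 233  307   41   33 1010] [253.4 323.3]
[218 315  11  27 242] [223.  328.5]
[279 316   9  13  69] [283.8 321.2]
[106 326  23  25 256] [117.  337.3]
[379 327  22  24 232] [389.8 337.9]
[128 354  32  30 324] [145.3 370.4]
[352 366  27  18 168] [364.1 374.3]
tip 1 [315.5 369.6]
tip 2 [274.  384.3]
tip 3 [229.9 388.5]
tip 4 [185.9 382.1]
```

```bash
python3 - <<'E'
from h import *
f=load("w7");g=cv2.GaussianBlur(cv2.cvtColor(f["pixels"],cv2.COLOR_BGR2GRAY),(3,3),0).astype(int)
for c in(215,230,380,395):print("col",c,g[203:224,c].tolist())
for r in(225,232,240):print("row",r,g[r,190:215:1].tolist(),g[r,398:420].tolist())
print(proj(f,(*(PO+RP@np.array([-.1,-.06])),.012)),proj(f,(*(PO+RP@np.array([-.1,.06])),.012)))
E
```

```text
col 215 [242, 242, 239, 229, 203, 166, 135, 109, 80, 57, 48, 53, 64, 81, 98, 113, 126, 137, 144, 148, 150]
col 230 [132, 132, 132, 132, 132, 131, 125, 108, 80, 57, 47, 47, 51, 56, 60, 62, 63, 64, 65, 65, 66]
col 380 [231, 225, 207, 175, 143, 120, 102, 80, 59, 50, 52, 63, 79, 96, 111, 124, 134, 142, 146, 148, 147]
col 395 [230, 230, 230, 228, 222, 209, 195, 174, 138, 96, 70, 68, 80, 97, 112, 125, 134, 142, 146, 147, 147]
row 225 [241, 240, 240, 239, 239, 238, 237, 237, 235, 227, 204, 168, 139, 131, 138, 145, 149, 150, 151, 151, 151, 150, 150, 150, 150] [146, 156, 182, 210, 226, 231, 231, 231, 231, 231, 232, 232, 232, 232, 232, 233, 233, 233, 234, 234, 234, 234]
row 232 [236, 236, 235, 234, 233, 233, 233, 232, 232, 230, 217, 186, 149, 132, 136, 145, 150, 152, 150, 144, 131, 112, 97, 86, 79] [155, 181, 209, 227, 232, 232, 232, 232, 232, 231, 231, 231, 231, 231, 231, 231, 231, 232, 232, 233, 233, 233]
row 240 [232, 232, 232, 232, 232, 232, 232, 232, 230, 222, 199, 157, 103, 59, 34, 25, 23, 23, 23, 23, 25, 31, 41, 53, 61] [183, 212, 228, 232, 233, 233, 232, 232, 231, 230, 230, 229, 229, 229, 229, 229, 230, 230, 231, 232, 232, 233]
[204.11681211 251.78931067] [401.93927276 251.73892623]
```

```bash
sed -i 's/PO=np.array(\[.568,.271\])/PO=np.array([.5700,.2692])/' h.py; python3 - <<'E'
from h import *
leaf(1,.045,.0575)
E
python3 -m handwheel '[[0,0,0,0.2,0],[0,0,0,0.2,0],[0,0,0,0,0]]'
```

```text
tcp [0.4642 0.1983 0.0744] heading 20.89 shift [-0.02 -0.11  0.56]
turn 0.01
time: 17.7
tcp_pos: [0.463, 0.1974, 0.061]
eef_rot: [-0.001, -0.181, 0.984, -0.0]
wrist_force: [0.4, -0.1, -1.3]
width: 0.244
finger_force: 58.8
```

```bash
python3 -m handwheel '[[0,0,-0.11,0.05,0],[0,0,0,0.05,0],[0,0,0,0,0]]';python3 -m handwheel '[[0,0,0,0.04,0],[0,0,0,0,0]]';python3 -m handwheel '[[0,0,0,0.04,0],[0,0,0,0,0]]'
```

```text
time: 18.0
tcp_pos: [0.465, 0.1943, 0.0588]
eef_rot: [-0.0, -0.181, 0.984, -0.0]
wrist_force: [1.1, -1.5, -0.4]
width: 0.24
finger_force: 58.8
time: 18.2
tcp_pos: [0.4652, 0.1947, 0.0578]
eef_rot: [0.0, -0.181, 0.984, 0.0]
wrist_force: [0.6, 0.1, -1.2]
width: 0.243
finger_force: 58.9
time: 18.4
tcp_pos: [0.4653, 0.1948, 0.0575]
eef_rot: [0.0, -0.181, 0.984, 0.0]
wrist_force: [-2.8, -0.4, 5.5]
width: 0.244
finger_force: 59.7
```

```bash
python3 -m handwheel '[[0,0,0,-0.02,0],[0,-0.1,0,0,0],[0,-0.15,0,0,0],[0,-0.15,0,0,0],[0,-0.15,0,0,0],[0,-0.15,0,0,0],[0,0,0,0,0]]';python3 -m handwheel '[[0,-0.1,0,0,0],[0,-0.1,0,0,0],[0,-0.1,0,0,0],[0,-0.1,0,0,0],[0,-0.1,0,0,0],[0,-0.1,0,0,0],[0,0,0,0,0]]';python3 - <<'E'
from h import *
leaf(1,.0,.0575)
E
```

```text
time: 19.1
tcp_pos: [0.4851, 0.2024, 0.0575]
eef_rot: [0.0, -0.181, 0.984, 0.0]
wrist_force: [-0.9, -0.8, 4.6]
width: 0.243
finger_force: 59.4
time: 19.8
tcp_pos: [0.5011, 0.2085, 0.0575]
eef_rot: [-0.0, -0.181, 0.984, 0.0]
wrist_force: [-2.8, -1.3, 5.3]
width: 0.244
finger_force: 59.6
tcp [0.5011 0.2085 0.0575] heading 20.84 shift [-0.25  0.02  0.  ]
turn -0.0
```

```bash
python3 -m handwheel '[[0,-0.08,0,0,0],[0,-0.08,0,0,0],[0,0,0,0,0]]';python3 -m handwheel '[[0,-0.05,0,0,0],[0,0,0,0,0]]';python3 -m handwheel '[[0,-0.03,0,0,0],[0,0,0,0,0]]'
```

```text
time: 20.1
tcp_pos: [0.5055, 0.2101, 0.0575]
eef_rot: [-0.001, -0.181, 0.984, 0.0]
wrist_force: [-2.5, -0.1, 6.2]
width: 0.245
finger_force: 59.6
time: 20.3
tcp_pos: [0.5065, 0.2105, 0.0576]
eef_rot: [-0.001, -0.181, 0.984, -0.0]
wrist_force: [-4.7, -0.7, 7.2]
width: 0.247
finger_force: 59.9
time: 20.5
tcp_pos: [0.5071, 0.2107, 0.0575]
eef_rot: [-0.001, -0.181, 0.984, -0.0]
wrist_force: [-5.1, -1.6, 7.2]
width: 0.242
finger_force: 60.0
```

```bash
python3 -m handwheel '[[0,0.1,0,0,0],[0,0.15,0,0,0],[0,0.2,0,0,0],[0,0.25,0,0,0],[0,0.25,0,0,0],[0,0.25,0,0,0],[0,0.25,0,0,0],[0,0.1,0,0,0],[0,0,0,0,0]]';python3 - <<'E'
from h import *
leaf(2,.045,.0575)
E
```

```text
time: 21.4
tcp_pos: [0.4641, 0.1943, 0.0575]
eef_rot: [-0.0, -0.181, 0.984, 0.0]
wrist_force: [0.7, 0.0, 6.8]
width: 0.245
finger_force: 59.8
tcp [0.4641 0.1943 0.0575] heading 20.84 shift [ 0.15  0.71 -0.  ]
turn -0.0
```

```bash
python3 -m handwheel '[[0,0.15,0.1,-0.05,0],[0,0,0.3,0,0],[0,0,0.31,0,0],[0,0,0,0.05,0],[0,0,0,0,0],[0,-0.1,0,0,0],[0,-0.15,0,0,0],[0,-0.15,0,0,0],[0,-0.1,0,0,0],[0,0,0,0,0]]';python3 -m handwheel '[[0,-0.05,0,0,0],[0,-0.05,0,0,0],[0,0,0,0,0]]';python3 -m handwheel '[[0,-0.05,0,0,0],[0,-0.05,0,0,0],[0,0,0,0,0]]';python3 - <<'E'
from h import *
leaf(2,0,.0575)
E
```

```text
time: 22.4
tcp_pos: [0.4645, 0.2191, 0.0575]
eef_rot: [-0.003, -0.182, 0.983, 0.0]
wrist_force: [-5.5, -1.3, 11.0]
width: 0.25
finger_force: 60.3
time: 22.7
tcp_pos: [0.4668, 0.2199, 0.0575]
eef_rot: [-0.003, -0.182, 0.983, 0.0]
wrist_force: [-6.5, -1.4, 11.2]
width: 0.241
finger_force: 60.4
time: 23.0
tcp_pos: [0.4698, 0.2209, 0.0575]
eef_rot: [-0.003, -0.182, 0.983, 0.0]
wrist_force: [-6.8, -2.0, 11.2]
width: 0.244
finger_force: 60.4
tcp [0.4698 0.2209 0.0575] heading 20.96 shift [-0.86 -0.05 -0.  ]
turn 0.02
```

```bash
python3 -m handwheel '[[0,0,0,-0.02,0],[0,-0.05,-0.03,0,0],[0,-0.05,0,0,0],[0,0,0,0,0]]';python3 -m handwheel '[[0,-0.05,0,0,0],[0,-0.05,0,0,0],[0,0,0,0,0]]';python3 -m handwheel '[[0,-0.05,0,0,0],[0,-0.05,0,0,0],[0,0,0,0,0]]';python3 - <<'E'
from h import *
leaf(2,0,.0575)
E
```

```text
time: 23.4
tcp_pos: [0.4746, 0.2215, 0.0575]
eef_rot: [-0.001, -0.182, 0.983, 0.0]
wrist_force: [-3.5, -0.4, 4.6]
width: 0.244
finger_force: 59.6
time: 23.7
tcp_pos: [0.4777, 0.2221, 0.0575]
eef_rot: [-0.001, -0.181, 0.983, 0.0]
wrist_force: [-3.4, -0.1, 4.9]
width: 0.249
finger_force: 59.6
time: 24.0
tcp_pos: [0.4808, 0.2228, 0.0575]
eef_rot: [-0.001, -0.181, 0.983, -0.0]
wrist_force: [-2.8, 0.0, 5.1]
width: 0.242
finger_force: 59.5
tcp [0.4808 0.2228 0.0575] heading 20.86 shift [-0.49  0.02 -0.  ]
turn 0.0
```

```bash
python3 -m handwheel '[[0,-0.08,0.01,0,0],[0,-0.08,0.01,0,0],[0,-0.08,0,0,0],[0,0,0,0,0]]';python3 -m handwheel '[[0,-0.08,0,0,0],[0,-0.08,0,0,0],[0,-0.07,0,0,0],[0,0,0,0,0]]';python3 - <<'E'
from h import *
leaf(2,0,.0575)
E
```

```text
time: 24.4
tcp_pos: [0.4884, 0.2259, 0.0575]
eef_rot: [0.001, -0.181, 0.984, -0.0]
wrist_force: [-2.1, -0.4, 2.3]
width: 0.243
finger_force: 59.2
time: 24.8
tcp_pos: [0.4951, 0.2285, 0.0575]
eef_rot: [0.001, -0.181, 0.984, 0.0]
wrist_force: [-0.9, 1.1, 0.5]
width: 0.242
finger_force: 59.1
tcp [0.4951 0.2285 0.0575] heading 20.83 shift [0.02 0.01 0.  ]
turn -0.0
```

Blade 2 is in. Draw it out and go to blade 3.

```bash
python3 -m handwheel '[[0,0.1,0,0,0],[0,0.15,0,0,0],[0,0.2,0,0,0],[0,0.25,0,0,0],[0,0.25,0,0,0],[0,0.25,0,0,0],[0,0.2,0,0,0],[0,0.1,0,0,0],[0,0,0.1,-0.05,0],[0,0,0.25,0,0],[0,0,0.25,0,0],[0,0,0.13,0,0],[0,0,0,0.05,0],[0,0,0,0,0]]';python3 - <<'E'
from h import *
leaf(3,0.03,.0575)
E
```

```text
time: 26.2
tcp_pos: [0.4445, 0.2334, 0.0577]
eef_rot: [0.0, -0.181, 0.983, 0.0]
wrist_force: [-0.1, -0.5, -1.3]
width: 0.242
finger_force: 58.9
tcp [0.4445 0.2334 0.0577] heading 20.89 shift [-0.5  -0.01  0.01]
turn 0.01
```

```bash
python3 -m handwheel '[[0,0,0,0.015,0],[0,-0.1,0,0,0],[0,-0.15,0,0,0],[0,-0.15,0,0,0],[0,-0.1,0,0,0],[0,0,0,0,0]]';python3 -m handwheel '[[0,-0.05,0,0,0],[0,-0.05,0,0,0],[0,0,0,0,0]]';python3 -m handwheel '[[0,-0.05,0,0,0],[0,0,0,0,0]]';python3 - <<'E'
from h import *
leaf(3,0,.0575)
E
```

```text
time: 26.8
tcp_pos: [0.4591, 0.2377, 0.0575]
eef_rot: [0.0, -0.18, 0.984, -0.0]
wrist_force: [-2.8, -0.9, 4.7]
width: 0.24
finger_force: 59.5
time: 27.1
tcp_pos: [0.4609, 0.2386, 0.0575]
eef_rot: [-0.001, -0.181, 0.984, -0.0]
wrist_force: [-4.5, -1.3, 7.3]
width: 0.246
finger_force: 59.7
time: 27.3
tcp_pos: [0.4622, 0.2391, 0.0575]
eef_rot: [-0.001, -0.181, 0.984, -0.0]
wrist_force: [-4.2, -1.8, 6.5]
width: 0.244
finger_force: 59.8
tcp [0.4622 0.2391 0.0575] heading 20.81 shift [-0.88  0.02 -0.  ]
turn -0.01
```

```bash
python3 -m handwheel '[[0,0,0.01,-0.008,0],[0,-0.04,0,0,0],[0,0,0,0,0]]';python3 -m handwheel '[[0,-0.04,0,0,0],[0,0,0,0,0]]';python3 -m handwheel '[[0,-0.04,0,0,0],[0,0,0,0,0]]'
```

```text
time: 27.6
tcp_pos: [0.4638, 0.24, 0.0575]
eef_rot: [-0.0, -0.181, 0.984, -0.0]
wrist_force: [-3.3, -2.2, 4.6]
width: 0.246
finger_force: 59.5
time: 27.8
tcp_pos: [0.4648, 0.2406, 0.0575]
eef_rot: [-0.0, -0.181, 0.984, -0.0]
wrist_force: [-3.0, -2.2, 5.1]
width: 0.245
finger_force: 59.5
time: 28.0
tcp_pos: [0.466, 0.2411, 0.0575]
eef_rot: [-0.0, -0.181, 0.984, -0.0]
wrist_force: [-4.2, -1.7, 3.9]
width: 0.243
finger_force: 59.5
```

```bash
python3 -m handwheel '[[0,-0.04,0,0,0],[0,0,0,0,0]]';python3 -m handwheel '[[0,-0.04,0,0,0],[0,0,0,0,0]]';python3 - <<'E'
from h import *
leaf(3,0,.0575)
E
```

```text
time: 28.2
tcp_pos: [0.4671, 0.2416, 0.0576]
eef_rot: [0.0, -0.181, 0.984, -0.0]
wrist_force: [-3.4, -0.7, 4.9]
width: 0.247
finger_force: 59.6
time: 28.4
tcp_pos: [0.4682, 0.2421, 0.0575]
eef_rot: [0.0, -0.181, 0.984, 0.0]
wrist_force: [-1.8, -1.8, 4.3]
width: 0.246
finger_force: 59.6
tcp [0.4682 0.2421 0.0575] heading 20.83 shift [-0.66  0.    0.  ]
turn -0.0
```

```bash
python3 -m handwheel '[[0,-0.05,0,0,0],[0,0,0,0,0]]';python3 -m handwheel '[[0,-0.05,0,0,0],[0,-0.05,0,0,0],[0,0,0,0,0]]';python3 -m handwheel '[[0,-0.05,0,0,0],[0,-0.05,0,0,0],[0,-0.05,0,0,0],[0,0,0,0,0]]';python3 - <<'E'
from h import *
leaf(3,0,.0575)
E
```

```text
time: 28.6
tcp_pos: [0.4697, 0.2427, 0.0575]
eef_rot: [0.0, -0.181, 0.984, 0.0]
wrist_force: [-3.3, -1.0, 4.6]
width: 0.245
finger_force: 59.5
time: 28.9
tcp_pos: [0.4726, 0.2439, 0.0575]
eef_rot: [0.0, -0.181, 0.984, 0.0]
wrist_force: [-3.0, -1.3, 5.1]
width: 0.243
finger_force: 59.5
time: 29.3
tcp_pos: [0.4767, 0.2454, 0.0576]
eef_rot: [0.0, -0.181, 0.984, 0.0]
wrist_force: [-2.0, -0.6, 5.0]
width: 0.242
finger_force: 59.6
tcp [0.4767 0.2454 0.0576] heading 20.84 shift [-0.35 -0.    0.  ]
turn -0.0
```

Blade 3 goes in too. Finish the stroke, draw it out and set up blade 4.

```bash
python3 -m handwheel '[[0,-0.09,0,0,0],[0,-0.09,0,0,0],[0,-0.09,0,0,0],[0,-0.08,0,0,0],[0,0,0,0,0]]';python3 -m handwheel '[[0,0.1,0,0,0],[0,0.15,0,0,0],[0,0.2,0,0,0],[0,0.25,0,0,0],[0,0.25,0,0,0],[0,0.25,0,0,0],[0,0.2,0,0,0],[0,0.1,0,-0.01,0],[0,0,0.1,-0.05,0],[0,0,0.25,0,0],[0,0,0.25,0,0],[0,0,0.1,0,0],[0,0,0,0.05,0],[0,0,0,0,0]]';python3 - <<'E'
from h import *
leaf(4,0.03,.0575)
E
```

```text
time: 29.8
tcp_pos: [0.4867, 0.2492, 0.0575]
eef_rot: [0.0, -0.181, 0.984, 0.0]
wrist_force: [-2.7, -0.5, 4.0]
width: 0.248
finger_force: 59.4
time: 31.2
tcp_pos: [0.4368, 0.2532, 0.0578]
eef_rot: [0.0, -0.181, 0.983, 0.0]
wrist_force: [-0.7, 1.1, -0.6]
width: 0.246
finger_force: 58.9
tcp [0.4368 0.2532 0.0578] heading 20.89 shift [-0.73 -0.02  0.01]
turn 0.01
```

```bash
python3 -m handwheel '[[0,-0.1,0,0.015,0],[0,-0.15,0,0,0],[0,-0.15,0,0,0],[0,-0.15,0,0,0],[0,-0.1,0,0,0],[0,0,0,0,0]]';python3 -m handwheel '[[0,-0.04,0,0,0],[0,-0.04,0,0,0],[0,0,0,0,0]]';python3 - <<'E'
from h import *
leaf(4,0,.0575)
E
```

```text
time: 31.8
tcp_pos: [0.456, 0.2595, 0.0575]
eef_rot: [0.001, -0.181, 0.984, -0.0]
wrist_force: [-1.3, -0.8, 3.0]
width: 0.244
finger_force: 59.4
time: 32.1
tcp_pos: [0.4569, 0.26, 0.0575]
eef_rot: [-0.001, -0.181, 0.984, -0.0]
wrist_force: [-3.9, -1.5, 5.7]
width: 0.243
finger_force: 59.7
tcp [0.4569 0.26   0.0575] heading 20.83 shift [-1.02  0.    0.  ]
turn -0.0
```

```bash
python3 -m handwheel '[[0,-0.04,0,0,0],[0,0,0,0,0]]';python3 -m handwheel '[[0,-0.04,0,0,0],[0,0,0,0,0]]'
```

```text
time: 32.3
tcp_pos: [0.458, 0.2605, 0.0575]
eef_rot: [-0.001, -0.181, 0.984, -0.0]
wrist_force: [-3.8, -1.7, 5.1]
width: 0.247
finger_force: 59.6
time: 32.5
tcp_pos: [0.4591, 0.261, 0.0575]
eef_rot: [-0.0, -0.181, 0.984, -0.0]
wrist_force: [-3.9, -1.8, 4.5]
width: 0.24
finger_force: 59.7
```

```bash
for i in 1 2 3; do :; done; python3 -m handwheel '[[0,-0.04,0,0,0],[0,0,0,0,0]]'|grep -E "tcp|wrist";python3 -m handwheel '[[0,-0.03,0,0,0],[0,0,0,0,0]]'|grep -E "tcp|wrist"
```

```text
tcp_pos: [0.4603, 0.2616, 0.0575]
wrist_force: [-3.1, -2.2, 5.0]
tcp_pos: [0.4609, 0.2618, 0.0575]
wrist_force: [-4.1, -2.1, 6.0]
```

```bash
python3 -m handwheel '[[0,-0.03,0,0,0],[0,0,0,0,0]]'|grep -E "tcp|wrist"
```

```text
tcp_pos: [0.4619, 0.2622, 0.0575]
wrist_force: [-3.0, -1.1, 5.2]
```

```bash
python3 -m handwheel '[[0,-0.03,0,0,0],[0,0,0,0,0]]'|grep -E "tcp|wrist"; python3 -m handwheel '[[0,-0.03,0,0,0],[0,0,0,0,0]]'|grep -E "tcp|wrist"
```

```text
tcp_pos: [0.4627, 0.2625, 0.0575]
wrist_force: [-2.4, -1.1, 5.3]
tcp_pos: [0.4635, 0.2629, 0.0575]
wrist_force: [-3.8, -1.0, 5.5]
```

```bash
python3 -m handwheel '[[0,-0.03,0,0,0],[0,0,0,0,0]]'|grep -E "tcp|wrist"
```

```text
tcp_pos: [0.4637, 0.2629, 0.0575]
wrist_force: [-5.1, -2.1, 7.4]
```

```bash
python3 -m handwheel '[[0,-0.03,0,0,0],[0,0,0,0,0]]'|grep -E "tcp|wrist"; python3 -m handwheel '[[0,-0.02,0,0,0],[0,0,0,0,0]]'|grep -E "tcp|wrist"
```

```text
tcp_pos: [0.4638, 0.263, 0.0575]
wrist_force: [-6.7, -2.8, 9.4]
tcp_pos: [0.4638, 0.263, 0.0576]
wrist_force: [-8.0, -2.8, 10.4]
```

```bash
python3 -m handwheel '[[0,0,0,-0.015,0],[0,0,0,0,0]]'|grep -E "tcp|wrist"; python3 -m handwheel '[[0,-0.03,0,0,0],[0,0,0,0,0]]'|grep -E "tcp|wrist"; python3 -m handwheel '[[0,-0.03,0,0,0],[0,0,0,0,0]]'|grep -E "tcp|wrist"
```

```text
tcp_pos: [0.4639, 0.2631, 0.0576]
wrist_force: [-6.3, -3.0, 5.8]
tcp_pos: [0.4639, 0.2632, 0.0576]
wrist_force: [-7.9, -3.4, 8.4]
tcp_pos: [0.4641, 0.2632, 0.0576]
wrist_force: [-10.7, -3.2, 10.5]
```

```bash
python3 -m handwheel '[[0,0.15,0,0,0],[0,0.15,0,0,0],[0,0.2,0,0,0],[0,0.2,0,0,0],[0,0.2,0,0,0],[0,0,-0.1,-0.05,0],[0,0,-0.25,0,0],[0,0,-0.25,0,0],[0,0,-0.1,0,0],[0,0,0,0.04,0],[0,0,0,0,0]]';python3 - <<'E'
from h import *
leaf(3,0.0,.0575)
E
```

```text
time: 35.8
tcp_pos: [0.4502, 0.2351, 0.0579]
eef_rot: [-0.0, -0.181, 0.984, 0.0]
wrist_force: [1.0, 0.1, -0.6]
width: 0.244
finger_force: 58.8
tcp [0.4502 0.2351 0.0579] heading 20.81 shift [-1.3   0.01  0.01]
turn -0.01
```

```bash
python3 -m handwheel '[[0,-0.1,0,0.012,0],[0,-0.1,0,0,0],[0,-0.1,0,0,0],[0,-0.1,0,0,0],[0,-0.1,0,0,0],[0,-0.07,0,0,0],[0,-0.07,0,0,0],[0,0,0,0,0]]'|grep -E "tcp|wrist";python3 - <<'E'
from h import *
leaf(3,0.0,.0575)
E
python3 -m handwheel '[[0,-0.08,0,0,0],[0,-0.08,0,0,0],[0,-0.08,0,0,0],[0,-0.08,0,0,0],[0,-0.08,0,0,0],[0,-0.08,0,0,0],[0,-0.06,0,0,0],[0,0,0,0,0]]'|grep -E "tcp|wrist";python3 - <<'E'
from h import *
leaf(3,0.0,.0575)
E
```

```text
tcp_pos: [0.4686, 0.2422, 0.0578]
wrist_force: [0.5, 0.3, -1.5]
tcp [0.4686 0.2422 0.0578] heading 20.82 shift [-0.64  0.    0.01]
turn -0.0
tcp_pos: [0.4838, 0.248, 0.0578]
wrist_force: [0.9, -0.2, -1.5]
tcp [0.4838 0.248  0.0578] heading 20.83 shift [-0.1   0.    0.01]
turn -0.0
```

```bash
python3 -m handwheel '[[0,-0.06,0,0,0],[0,-0.05,0,0,0],[0,0,0,0.012,0],[0,0,0,0,0]]'|grep -E "tcp|wrist"; python3 - <<'E'
from h import *
leaf(3,0.0,.0575);f=snap("wrist","w8");p,R,s=axes()
g=cv2.GaussianBlur(cv2.cvtColor(f["pixels"],cv2.COLOR_BGR2GRAY),(3,3),0).astype(int)
w=PO+RP@np.array([-.105,-.06]);a=proj(f,(*w,.012));b=proj(f,(*(PO+RP@np.array([-.105,.06])),.012));print(a,b)
r=int(round(a[1]));print(g[r,int(a[0])-10:int(a[0])+11].tolist(),g[r,int(b[0])-10:int(b[0])+11].tolist())
E
```

```text
tcp_pos: [0.4867, 0.2491, 0.0576]
wrist_force: [-0.2, -0.1, 0.1]
tcp [0.4867 0.2491 0.0576] heading 20.84 shift [0. 0. 0.]
turn -0.0
[116.13254936 192.39230355] [347.12667268 192.4863288 ]
[233, 232, 232, 231, 231, 231, 231, 231, 231, 232, 232, 231, 227, 208, 163, 110, 77, 67, 67, 67, 67] [68, 68, 68, 68, 68, 67, 66, 65, 69, 83, 102, 116, 123, 132, 145, 156, 159, 167, 186, 206, 215]
```

```bash
python3 -m handwheel '[[35,0,0,0,0],[45,0,0,0,0],[60,0,0,0,0],[70,0,0,0,0],[70,0,0,0,0]]'|grep -E "tcp|wrist|width"; python3 -m handwheel '[[70,0.15,0,0,0],[70,0.3,0,0,0],[70,0.5,0,0,0],[70,0.8,0,0,0],[70,0.8,0,-0.3,0],[70,0.5,0,-0.8,0],[70,0.3,0,-1,0],[70,0.3,0,-1,0],[70,0,0,-1,0],[70,0,0,-0.5,0],[70,0,0,0,0]]'; python3 - <<'E'
from h import *
f=snap("wrist","w9");p,R,s=axes();g=cv2.cvtColor(f["pixels"],cv2.COLOR_BGR2GRAY)
a=np.radians(-9);o=PO+RP@(-.07*np.array([np.cos(a),np.sin(a)]))
print("screw expect",proj(f,(*o,.067)))
n,l,st,ce=cv2.connectedComponentsWithStats((g>110).astype(np.uint8))
for i in range(1,n):
    if 40<st[i,4]<3000:
        X=onz(f,ce[i],.067)[:2];print(st[i],ce[i].round(1),"press",(RP.T@(X-PO)).round(4))
A=proj(f,(*(PO+RP@np.array([-.125,-.06])),.012));B=proj(f,(*(PO+RP@np.array([-.125,.06])),.012));print(A,B)
G=cv2.GaussianBlur(g,(3,3),0);r=int(A[1])+30
row=G[r];print(r,[(c,int(row[c])) for c in range(int(A[0])-8,int(A[0])+14,2)],[(c,int(row[c])) for c in range(int(B[0])-14,int(B[0])+10,2)])
for X in((-.105,-.06),(-.105,.06)):print(proj(f,(*(PO+RP@np.array(X)),.012)))
E
```

```text
tcp_pos: [0.4864, 0.2489, 0.0574]
wrist_force: [-0.3, 0.2, 0.2]
width: 0.7
time: 39.45
tcp_pos: [0.3849, 0.2106, 0.1977]
eef_rot: [0.003, -0.181, 0.984, 0.001]
wrist_force: [-0.6, 0.0, 0.3]
width: 0.698
finger_force: 0.0
screw expect [252.12836297 314.72756539]
[474 152  38  14 231] [496.8 157.5] press [-0.2132  0.2006]
[   0  216   34  125 2945] [ 15.7 273.6] press [-0.1103 -0.1942]
[ 233  235   65   61 1505] [276.5 258.7] press [-0.1259  0.0315]
[228 252  19  17  73] [235.8 257.7] press [-0.1268 -0.0028]
[174 284  19  68 775] [184.2 320.5] press [-0.0627 -0.0503]
[265 297  12  21 160] [269.6 307.7] press [-0.0766  0.0265]
[287 297   8  11  46] [290.8 302.3] press [-0.0823  0.0451]
[245 307  16  14 180] [252.5 313.5] press [-0.0705  0.0113]
[275 323  17  18 181] [283.3 332.4] press [-0.0496  0.0395]
[265 327   6  18  71] [266.8 336.4] press [-0.0451  0.0244]
[ 52 346  10  13  55] [ 56.3 351.3] press [-0.0262 -0.174 ]
[105 349  22  15 195] [118.  354.9] press [-0.0228 -0.1156]
[383 351  22  33 302] [397.  367.8] press [-0.0068  0.1501]
[403 365  19  19 220] [410.5 376.3] press [0.0041 0.1649]
[181.35188942 231.25728676] [301.13642275 231.27327641]
261 [(173, 5), (175, 5), (177, 5), (179, 5), (181, 5), (183, 5), (185, 5), (187, 15), (189, 66), (191, 104), (193, 108)] [(287, 112), (289, 112), (291, 113), (293, 113), (295, 113), (297, 110), (299, 125), (301, 176), (303, 189), (305, 189), (307, 190), (309, 191)]
[182.62845654 249.12405669]
[300.26062541 249.14137356]
```

```bash
python3 -c "
from plant import *
print(sign_off())"
```

```text
the job is handed in; nothing more can be done
None
```

The job is handed in at about 39.5 s. The 4, 7 and 10 mm blades went in under the ram and the 13 mm blade stopped against it, so the gap is between 10 and 13 mm. I left the gauge on the base plate with the 10 mm blade under the ram, within about 2 mm by the wrist camera. The gripper had let go and was clear. On the first grasp the canister slipped out of the gripper and slid about 5 mm on the base plate. I then lifted it clear, stood it upright on the bench, and did not check it or the other bench items again at the end.

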